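# Book a vial tray in at the valve console with the bar-code reader

### The arm

A 6-joint arm with a two-finger parallel gripper is mounted at the origin on the work surface. World frame = base frame: x ahead of the robot, y to its left, z up, the work surface at z = 0. Lengths are in m, angles in rad, forces in N, time in s.
With the tool pointing down it reaches from about 0.35 to 0.725 m from the base axis. Payload 4.3 kg.
Tool frame: the origin (TCP) lies on the centre line of the jaws, within the pads' length; the fingertips stand manip.tip_reach ahead of it and the grasp point (between the pads) lies 3 mm ahead of it (manip.tip_reach is the distance from the TCP to the fingertips, in m); z points along the fingers, y is the line along which they close (so a half turn about z gives the same grasp; the last joint's range is limited). The gripper opens to 85 mm and grips with 20 to 120 N. Pads are 22 mm wide; open, the fingers measure 114 mm over their backs; the gripper's body (76 mm by 85 mm) begins 54 mm behind the grasp point. The pads swing forward as they close: fully open they stand 13 mm farther back than shut.
Start: joints at [1.103, 0.377, 0.081, 1.274, 0, 1.46], TCP at [0.201, 0.539, 0.253] pointing down, gripper open.
Joint ranges: [-2.72, 2.72], [-0.84, 1.66], [-1.02, 1.22], [-1.77, 2.12], [-1.37, 1.28], [-3.14, 3.14]. Speed limits (rad/s): [2.57, 2.57, 3.14, 3.14, 3.14, 3.14].

### API

Orientations are given as [roll, pitch, yaw] about the fixed x, y, z axes, in that order (R = Rz(yaw) Ry(pitch) Rx(roll)).
In Python, from station import manip gives the robot as it stands.
- The arm moves only by the tool carry_out, never from a script. Its argument "steps" is a list of rows, each an object of numbers: "dx", "dy", "dz": the shift along the tool's x, y, z in m; "wx", "wy", "wz": the turn, a rotation vector about the tool's x, y, z in degrees; "fingers": the finger opening in m, from 0 to 0.0854. A call has 1 to 5 rows; each row is the pose to reach, as a shift and turn from the pose commanded when the call began, along the tool's axes at that moment; what a row does not reach only later rows make up. A row lasts 1/8 s, in which the tool goes at most 62.5 mm and 10.7 degrees, less where a joint would pass 70% of its speed; a pose out of reach is approached as far as the arm can. A call with a gripper value outside its range is refused whole. The fingers move at their own pace and stop on an object; "grip_force" is the grip in N (left out, the last holds). Time passes only in rows, so rows that repeat a pose let the fingers close. It gives the time, the measured TCP pose, the force, the opening and the grip force at its end, in the units of the state.
- manip.get_obs(): the state, without advancing time (a new reading comes with each control period).
- manip.read_camera(name): name is "side" or "top"; returns a dict with "image" (400x640x3 uint8, red, green, blue), "camera_matrix" (3x3 intrinsics, pixels), "R" (3x3) and "t" (3): a world point X has camera coordinates R X + t. Camera axes: x right, y down, z forward; pixel columns grow to the right and rows downward; lengths in m; the calibration is good to about 2 mm. A picture is of the moment at which its call begins. There is no depth.
- manip.finish_job(): hands the job in; it is judged then, once.
The state is a dict: "t": time; "joint_positions": joint angles; "joint_vel": joint speeds; "joint_torque": joint torques, N m; "ee_pos": TCP position; "tool_rot": TCP orientation; "force": force on the tool from outside, world axes, zero at the start; "wrist_torque": the same for the moment, N m; "opening": opening from 0.0 (shut) to 1.0 (fully open); "gripper_force": force on a finger pad.
Only numpy, scipy, OpenCV 4.12 (cv2) and the standard library are available. Lean on these libraries where they do the work, as an engineer would, in place of code of your own. Each camera call takes 0.05 s, during which the arm holds its last target. There are 200 camera calls.

### The job

Draw the hand-held bar-code reader up out of its holder, point its window straight down at the label of the tray that is loaded with vials, square to it from about 8 cm, and hold it steady there for a full second. Then turn the reader to point square at the label on the console's sloping front, again from about 8 cm, and finish like that: the program ends while the gripper still holds the reader raised, still and aimed at the console's label. Do not touch the console with the reader or shift the trays and the other things on the bench.

Things in the scene. Friction and masses are not known exactly. Their poses are not given: they have to be found in the camera images.
- scanner: hand-held bar-code reader, a stick 155 mm long, 120 to 230 g, upright in the holder, window end down. Lower 42 mm: black head 43 (x) by 35 (y) mm; above it a grey grip 30 (x) by 26 (y) mm, to be gripped on its flats, near its upper end, 115 to 140 mm from the window end. Origin at the centre of the window end; z runs from the window to the grip end, so it looks along -z.
- scan_window (a point): centre of the reader's window (same point and axes as the reader); the line of sight leaves along -z; it reads in any roll about z
- holder: fixed holder: black base plate 100 (x) by 90 (y) by 12 mm with a white open-topped square pocket, outside 56 by 48 mm, inside 48 (x) by 40 (y) mm, floor 12 mm and rim 62 mm above the bench. Origin under its centre on the bench, z up. The reader stands loosely in the pocket with its x and y about along the holder's.
- full_tray: loose white sample tray, 85 (x) by 130 (y) by 35 mm, 0.5 kg, loaded with ten amber vials with black caps that reach 53 mm above the bench. Origin at the centre of its underside, z up.
- tray_label (a point): centre of the bar-code label (26 by 50 mm, facing up) on top of the loaded tray, 36 mm above the bench, 24 mm to the -x side of the tray's centre; axes of the tray, z up out of the label
- console: fixed white instrument console, footprint 200 (x) by 220 (y) mm, 134 mm high at the back half; its front (-x) side is upright to 50 mm and then slopes back and up at 0.70 rad (40 degrees) from level, with a keypad and a bar-code label on the slope. Origin under its centre on the bench, z up.
- panel_label: bar-code label, 30 by 50 mm, on the console's slope, beside the keypad, 92 mm above the bench. Origin at its centre; z points out of the slope (up and towards the robot, 0.70 rad from vertical), y is level.
- empty_tray: the other tray: same shape, size and label, but without vials (ten dark holes, 35 mm high). Leave it alone. Origin at the centre of its underside.
- solvent_bottle: bystander: clear bottle with blue cap, 86 mm across, 200 mm high; origin under its centre
- amber_bottle: bystander: amber bottle, 56 mm across, 120 mm high; origin under its centre
- dish: bystander: small white dish, 60 mm across, 25 mm high; origin under its centre
- wrench: bystander: wrench 100 mm long lying along its x; origin under its middle
- loose_cap: bystander: blue screw cap, 48 mm across, 22 mm high; origin under its centre
- beaker: bystander: glass beaker, 72 mm across, 90 mm high; origin under its centre
Things that resemble listed ones, but are neither listed nor needed, are in the scene too. Leave any red or turquoise look-alike of the holder alone.

How it is judged:
On the way, in this order (a step that is already met when the one before it is completed fails the run):
1. the reader is drawn up out of its holder, in the gripper (z of scan_window in the frame of holder above 0.08 m and contact force between the fingers and scanner above 1 N and contact force between scanner and holder below 0.1 N), for 0.1 s.
2. the held reader looks square at the loaded tray's label from about 8 cm and is held steady (x of tray_label in the frame of scan_window between -0.015 and 0.015 m and y of tray_label in the frame of scan_window between -0.015 and 0.015 m and z of tray_label in the frame of scan_window between -0.12 and -0.05 m and angle between the z axis of scan_window and the z axis of tray_label, either way round below 0.26 rad and linear speed of scanner below 0.03 m/s and angular speed of scanner below 0.2 rad/s and contact force between the fingers and scanner above 1 N), for 0.8 s.
At the end, for the whole second after the job is handed in: The gripper holds the reader still (under 30 mm/s), touching nothing else, window over 100 mm up, console label centre within 15 mm either way of its line of sight, 50 to 120 mm off, square within 0.26 rad. Trays and bystanders within 20 mm of where they began (x of panel_label in the frame of scan_window between -0.015 and 0.015 m and y of panel_label in the frame of scan_window between -0.015 and 0.015 m and z of panel_label in the frame of scan_window between -0.12 and -0.05 m and angle between the z axis of scan_window and the z axis of panel_label, either way round below 0.26 rad and linear speed of scanner below 0.03 m/s and angular speed of scanner below 0.2 rad/s and contact force between the fingers and scanner above 1 N and height (world z) of scan_window above 0.1 m and angle between scan_window's own z axis and vertical above 0.5 rad and contact force between scanner and holder below 0.1 N and contact force between scanner and console below 0.1 N and contact force between scanner and full_tray below 0.1 N and contact force between scanner and empty_tray below 0.1 N and distance of each of full_tray, empty_tray, solvent_bottle, amber_bottle, dish, wrench, loose_cap, beaker from where it was at the start of the episode below 0.02 m); the arm keeps its last pose, push and grip.
It fails at once if a tray or a bystander is shifted by more than 20 mm (distance of any of full_tray, empty_tray, solvent_bottle, amber_bottle, dish, wrench, loose_cap, beaker from where it was at the start of the episode above 0.02 m).
It fails at once if the reader touches the console (contact force between scanner and console above 0.5 N).
It also fails if it takes over 61 s, if anything falls off the work surface, if the arm or the gripper's body presses on something with over 40 N, if the wrist force passes 120 N, or if a joint passes its speed limit or range.

## Working session

There is one attempt and no reset: what is moved stays moved. The work goes in short steps, Python scripts to look and compute and a tool call to move; the robot and the scene stay as the last step left them, time stands still between calls to the robot, and variables do not carry over. Pictures are saved under pics/ and viewed, at most 10 in all, crops included, and the job is handed in when it is done.

Besides the shell and the picture viewer there is one more tool, called after ">>>" as a command line: name --argument value ..., lists and objects as JSON in quotes. carry_out: Moves the arm, as the interface text tells. Its arguments: {"type":"object","properties":{"steps":{"type":"array","items":{"type":"object","properties":{"dx":{"type":"number"},"dy":{"type":"number"},"dz":{"type":"number"},"wx":{"type":"number"},"wy":{"type":"number"},"wz":{"type":"number"},"fingers":{"type":"number"}}}},"grip_force":{"type":"number"}},"required":["steps"]}

```bash
mkdir -p pics; ls
python3 - <<'E'
from station import manip
import cv2,numpy as np,pickle
o=manip.get_obs();print(o, manip.tip_reach)
d={}
for n in("side","top"):
    c=manip.read_camera(n);d[n]=c
    cv2.imwrite(f"pics/{n}0.png",c["image"][:,:,::-1]);print(n,c["camera_matrix"],c["R"],c["t"],-c["R"].T@c["t"])
pickle.dump(d,open("cams.pkl","wb"))
E
```

```text
pics
{'t': 0.0, 'joint_positions': array([ 1.10271815e+00,  3.78079889e-01,  7.96149384e-02,  1.27440385e+00,
       -1.10124488e-05,  1.46051233e+00]), 'joint_vel': array([ 2.38988057e-05, -1.65998650e-03,  8.40780119e-04,  1.40667931e-03,
        1.96333266e-04, -2.28675810e-04]), 'joint_torque': array([-3.71258338e-04, -4.63603878e+01,  2.69876772e+01,  2.09210295e-02,
       -2.46751088e-04, -1.42653755e-08]), 'ee_pos': array([0.20107776, 0.53803439, 0.25234699]), 'tool_rot': array([-3.13953156e+00, -2.17152270e-04,  2.78379826e+00]), 'force': array([0.20739963, 0.16505712, 0.11653206]), 'wrist_torque': array([-0.01154574,  0.00767204,  0.01381083]), 'gripper_force': 0.0, 'opening': 0.9986963749957478} 0.022
side [[502.06950515   0.         328.13092429]
 [  0.         502.06950515 201.66705664]
 [  0.           0.           1.        ]] [[ 0.62846807 -0.77780355 -0.00703697]
 [-0.59470242 -0.4746512  -0.64887231]
 [ 0.50135508  0.41198043 -0.76086478]] [-0.37596699  0.35624582  1.37944575] [-0.24344864 -0.6916406   1.27808407]
top [[478.89544968   0.         316.98496965]
 [  0.         478.89544968 196.93602687]
 [  0.           0.           1.        ]] [[ 0.02443609 -0.99963496 -0.01152487]
 [-0.99115983 -0.02272191 -0.13071309]
 [ 0.13040351  0.01461711 -0.99135325]] [-0.04666534  0.55432211  1.21169111] [ 0.39255335 -0.05176446  1.27313327]
```

View pics/side0.png

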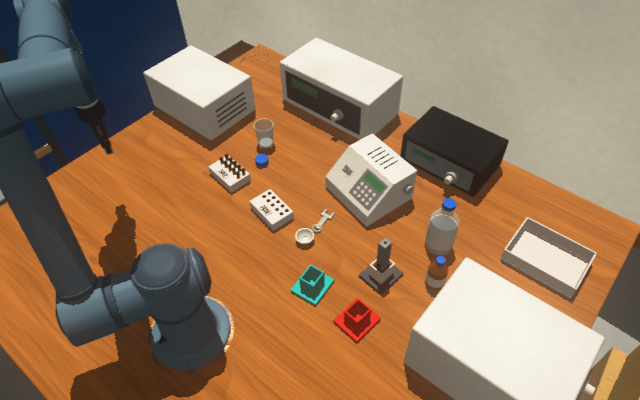

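View pics/top0.png

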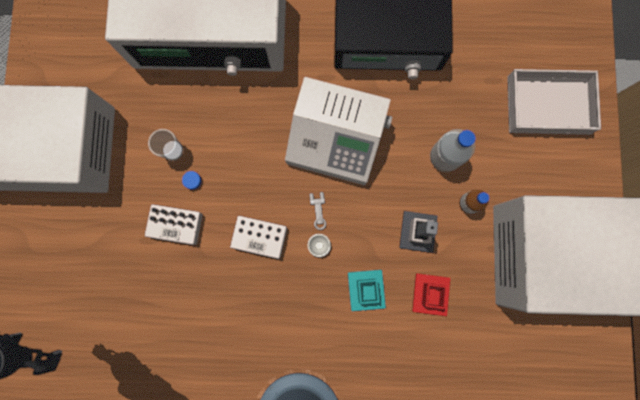

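Side view: the reader stands in the black holder at (383,262). The loaded tray is at (230,172), the empty tray at (272,209), and the console label at (348,170). 
Candidates (top view):
- **Holder:** black with reader (420,232), turquoise (367,291), red (433,295). I choose the black one.
- **Tray:** vials (173,225), empty holes (259,237). I choose the vials.
- **Console:** sloped with keypad (340,130). The grey and black boxes are look-alikes.

Next is a close crop to check this choice.

Run:
```python
import cv2,numpy as np,pickle
d=pickle.load(open("cams.pkl","rb"))
def crop(n,x,y,w,h,s): return cv2.resize(d[n]["image"][y:y+h,x:x+w,::-1],None,fx=s,fy=s,interpolation=cv2.INTER_CUBIC)
# each tile 400x300
a=crop("top",390,195,80,60,5);b=crop("top",140,195,80,60,5)
c=crop("side",340,225,80,60,5);e=crop("side",195,140,80,60,5)
cv2.imwrite("pics/crop1.png",np.vstack([np.hstack([a,b]),np.hstack([c,e])]))
a=crop("top",275,70,133,120,3);c=crop("side",315,125,133,120,3)
cv2.imwrite("pics/crop2.png",np.hstack([a,c]))
```

```text
(no output)
```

View pics/crop1.png

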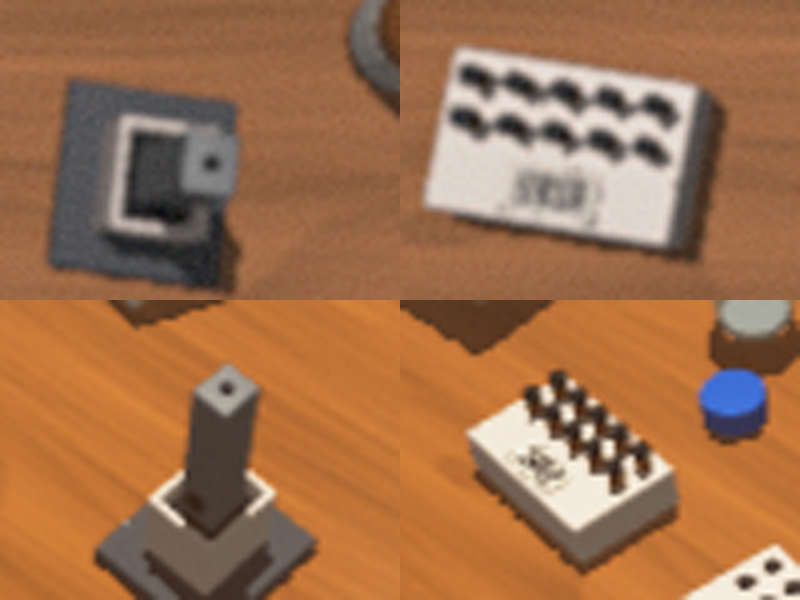

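View pics/crop2.png

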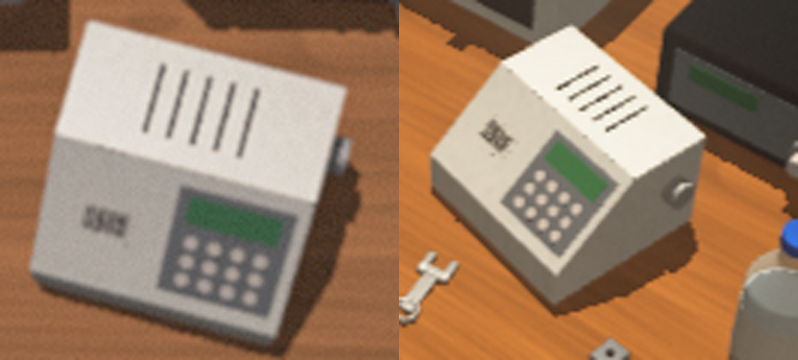

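Crop 1 confirms the choice: the black plate with white pocket holds the reader, with its grey top at tile (211,162), full-image (432,227). The tray with dark caps has its label at about (171,233). Crop 2 shows the console label at top (310,144) and side (347,171), beside the keypad.

```bash
cat > h.py <<'E'
import cv2,numpy as np,pickle
from scipy.spatial.transform import Rotation as Ro
d=pickle.load(open("cams.pkl","rb"))
def ray(n,p,c=None):
    c=c or d[n];o=-c["R"].T@c["t"];v=c["R"].T@np.linalg.inv(c["camera_matrix"])@[p[0],p[1],1];return o,v/np.linalg.norm(v)
def plane(n,p,z,c=None):
    o,v=ray(n,p,c);return o+v*(z-o[2])/v[2]
def tri(pt,ps,cs=None):
    cs=cs or d
    o1,v1=ray("top",pt,cs["top"]);o2,v2=ray("side",ps,cs["side"]);s=np.linalg.lstsq(np.c_[v1,-v2],o2-o1,rcond=None)[0]
    a,b=o1+v1*s[0],o2+v2*s[1];return (a+b)/2,np.linalg.norm(a-b)
def proj(n,X,c=None):
    c=c or d[n];q=c["camera_matrix"]@(c["R"]@X+c["t"]);return q[:2]/q[2]
def step(R,p,R1,p1):
    """shift (tool axes, mm) and turn (deg) from commanded pose to target"""
    return (R.T@(np.array(p1)-p)*1000).round(1),np.degrees(Ro.from_matrix(R.T@R1).as_rotvec()).round(2)
E
python3 - <<'E'
from h import *
np.set_printoptions(precision=4,suppress=True)
f=lambda c,x,y,s:np.array([x,y])/s+np.array(c)-.5+.5/s
T=lambda x,y:f((390,195),x,y,5)
print("scanner hole tri",tri(T(211,162),f((340,225),228,88,5)),"plane",plane("top",T(211,162),.167),plane("side",f((340,225),228,88,5),.167))
P=[plane("top",T(*q),.012) for q in((70,78),(238,105),(218,290),(50,268))]
print("plate",P,"ctr",np.mean(P,0))
P=[plane("top",T(*q),.167) for q in((184,128),(240,135),(232,200),(182,192))];print("scan top",P,np.mean(P,0))
S=[plane("side",f((340,225),*q,5),.167) for q in((223,64),(262,90),(228,117),(194,88))];print("side scan top",S,np.mean(S,0))
L=f((140,195),155,190,5);print("tray label",plane("top",L,.036),plane("side",f((195,140),140,167,5),.036))
# tray top by mask
for n,box in(("top",(140,200,62,48)),("side",(205,150,48,45))):
    x,y,w,h=box;im=d[n]["image"][y:y+h,x:x+w];print(n)
    m=((im.min(2)>(150 if n=="top" else 170))).astype(np.uint8);cs=max(cv2.findContours(m,0,2)[0],key=cv2.contourArea)
    hull=cv2.convexHull(cs);q=cv2.approxPolyDP(hull,4,True)[:,0]
    W=[plane(n,np.array(p)+[x,y],.035) for p in q];print(np.array(W))
print("panel tri",tri(f((275,70),105,221,3),f((315,125),96,137,3)),plane("top",f((275,70),105,221,3),.092),plane("side",f((315,125),96,137,3),.092))
# slope lower edge z=.05, upper edge z=.134
lo=[plane("top",f((275,70),*q,3),.05) for q in((31,272),(280,338))];up=[plane("top",f((275,70),*q,3),.134) for q in((55,133),(316,203))]
bk=[plane("top",f((275,70),*q,3),.134) for q in((90,20),(347,87))]
print("edges",lo,up,bk)
for e in(lo,up,bk): v=e[1]-e[0];print("yaw",np.degrees(np.arctan2(-v[1],-v[0]))-90+180, np.linalg.norm(v))
E
```

```text
scanner hole tri (array([ 0.4742, -0.3019,  0.1653]), np.float64(0.0005805384660273525)) plane [ 0.4743 -0.3017  0.167 ] [ 0.4728 -0.3023  0.167 ]
plate [array([ 0.5284, -0.2628,  0.012 ]), array([ 0.5161, -0.3511,  0.012 ]), array([ 0.419 , -0.3399,  0.012 ]), array([ 0.4283, -0.2524,  0.012 ])] ctr [ 0.4729 -0.3015  0.012 ]
scan top [array([ 0.4897, -0.2894,  0.167 ]), array([ 0.487 , -0.3151,  0.167 ]), array([ 0.457 , -0.3112,  0.167 ]), array([ 0.4601, -0.2883,  0.167 ])] [ 0.4735 -0.301   0.167 ]
side scan top [array([ 0.4844, -0.2909,  0.167 ]), array([ 0.4832, -0.3175,  0.167 ]), array([ 0.457 , -0.3133,  0.167 ]), array([ 0.4613, -0.2879,  0.167 ])] [ 0.4715 -0.3024  0.167 ]
tray label [0.4535 0.3432 0.036 ] [0.4499 0.3445 0.036 ]
top
[[0.5242 0.3996 0.035 ]
 [0.5088 0.2754 0.035 ]
 [0.428  0.2863 0.035 ]
 [0.4457 0.4097 0.035 ]]
side
[[0.5014 0.2738 0.035 ]
 [0.4253 0.2876 0.035 ]
 [0.4442 0.407  0.035 ]
 [0.4862 0.4016 0.035 ]]
panel tri (array([ 0.6836, -0.0116,  0.0899]), np.float64(0.002432470014349295)) [ 0.684  -0.0125  0.092 ] [ 0.681  -0.0121  0.092 ]
edges [array([0.6477, 0.0519, 0.05  ]), array([ 0.5945, -0.1646,  0.05  ])] [array([0.7465, 0.029 , 0.134 ]), array([ 0.6923, -0.1848,  0.134 ])] [array([0.8436, 0.003 , 0.134 ]), array([ 0.7905, -0.2095,  0.134 ])]
yaw 166.2033856994401 0.22291745743408736
yaw 165.7710411098783 0.22058314278997002
yaw 165.95955457070588 0.21905888946819294
```

```bash
cat >> h.py <<'E'
def down(az): # tool pointing down, tool y at azimuth az (deg)
    a=np.radians(az);y=np.array([np.cos(a),np.sin(a),0]);z=np.array([0,0,-1.]);return np.c_[np.cross(y,z),y,z]
def cur():
    from station import manip
    o=manip.get_obs();return Ro.from_euler("xyz",o["tool_rot"]).as_matrix(),o["ee_pos"],o
E
python3 - <<'E'
from h import *
R,p,o=cur()
W=[((.38,.30,.255),down(40)),((.45,.02,.255),down(15)),((.473,-.302,.24),down(-6.5))]
for q,R1 in W: print(step(R,p,R1,q));R,p=R1,q
E
```

```text
(array([-250.9, -160.4,   -2.3]), array([-1.00e-01,  2.00e-02,  2.95e+01]))
(array([-259.5, -126.4,    0. ]), array([ 0.,  0., 25.]))
(array([-317. ,  -61.1,   15. ]), array([ 0. ,  0. , 21.5]))
```

>>> carry_out --steps '[{"dx":-0.05,"dy":-0.032,"dz":0,"wz":6},{"dx":-0.1,"dy":-0.064,"dz":0,"wz":12},{"dx":-0.15,"dy":-0.096,"dz":-0.001,"wz":18},{"dx":-0.2,"dy":-0.128,"dz":-0.002,"wz":24},{"dx":-0.251,"dy":-0.16,"dz":-0.002,"wz":29.5}]' --grip_force 80

```text
invalid input at $.steps[0]: expected keys dx, dy, dz, wx, wy, wz, fingers
```

>>> carry_out --steps '[{"dx":-0.052,"dy":-0.025,"wz":5},{"dx":-0.104,"dy":-0.05,"wz":10},{"dx":-0.156,"dy":-0.076,"wz":15},{"dx":-0.208,"dy":-0.101,"wz":20},{"dx":-0.26,"dy":-0.126,"wz":25}]'

```text
invalid input at $.steps[0]: expected keys dx, dy, dz, wx, wy, wz, fingers
```

>>> carry_out --steps '[{"dx":-0.058,"dy":-0.012,"wz":4},{"dx":-0.116,"dy":-0.024,"wz":8},{"dx":-0.174,"dy":-0.036,"wz":13},{"dx":-0.232,"dy":-0.048,"wz":17},{"dx":-0.29,"dy":-0.055,"wz":21.5}]'

```text
invalid input at $.steps[0]: expected keys dx, dy, dz, wx, wy, wz, fingers
```

Run:
```python
from h import *
R,p,o=cur();print(p,o["tool_rot"],o["joint_positions"],o["t"])
print(step(R,p,down(-6.5),(.473,-.302,.24)))
```

```text
[0.20113129 0.53809595 0.252446  ] [-3.13976961e+00 -1.90637507e-04  2.78375327e+00] [ 1.10268319e+00  3.78004604e-01  7.97597042e-02  1.27438437e+00
 -1.11468115e-05  1.46052241e+00] 0.1
(array([-548.9, -691.6,   13.6]), array([-1.0e-01,  6.0e-02,  7.6e+01]))
```

All keys are required in every row.

>>> carry_out --steps '[{"dx":-0.05,"dy":-0.032,"dz":0,"wx":0,"wy":0,"wz":6,"fingers":0.085},{"dx":-0.1,"dy":-0.064,"dz":0,"wx":0,"wy":0,"wz":12,"fingers":0.085},{"dx":-0.15,"dy":-0.096,"dz":-0.001,"wx":0,"wy":0,"wz":18,"fingers":0.085},{"dx":-0.2,"dy":-0.128,"dz":-0.002,"wx":0,"wy":0,"wz":24,"fingers":0.085},{"dx":-0.251,"dy":-0.16,"dz":-0.002,"wx":0,"wy":0,"wz":29.5,"fingers":0.085}]' --grip_force 80

```text
t: 0.72
ee_pos: [0.3811, 0.2992, 0.2551]
tool_rot: [-3.141, -0.0, 2.266]
force: [0.4, -0.3, 0.6]
opening: 0.995
gripper_force: 0.0
```

>>> carry_out --steps '[{"dx":-0.052,"dy":-0.025,"dz":0,"wx":0,"wy":0,"wz":5,"fingers":0.085},{"dx":-0.104,"dy":-0.05,"dz":0,"wx":0,"wy":0,"wz":10,"fingers":0.085},{"dx":-0.156,"dy":-0.076,"dz":0,"wx":0,"wy":0,"wz":15,"fingers":0.085},{"dx":-0.208,"dy":-0.101,"dz":0,"wx":0,"wy":0,"wz":20,"fingers":0.085},{"dx":-0.26,"dy":-0.126,"dz":0,"wx":0,"wy":0,"wz":25,"fingers":0.085}]'

```text
t: 1.35
ee_pos: [0.4509, 0.0189, 0.255]
tool_rot: [-3.141, -0.0, 1.83]
force: [1.3, -0.2, -0.2]
opening: 0.995
gripper_force: 0.0
```

>>> carry_out --steps '[{"dx":-0.058,"dy":-0.012,"dz":0,"wx":0,"wy":0,"wz":4,"fingers":0.085},{"dx":-0.116,"dy":-0.024,"dz":0,"wx":0,"wy":0,"wz":8,"fingers":0.085},{"dx":-0.174,"dy":-0.036,"dz":0,"wx":0,"wy":0,"wz":13,"fingers":0.085},{"dx":-0.232,"dy":-0.048,"dz":0,"wx":0,"wy":0,"wz":17,"fingers":0.085},{"dx":-0.29,"dy":-0.055,"dz":0,"wx":0,"wy":0,"wz":21.5,"fingers":0.085}]'

```text
t: 1.98
ee_pos: [0.4724, -0.2755, 0.2549]
tool_rot: [-3.141, -0.001, 1.454]
force: [0.9, 0.1, 0.2]
opening: 0.993
gripper_force: 0.0
```

Run:
```python
from h import *
R,p,o=cur();print(p,o["tool_rot"],o["joint_positions"],o["t"])
print(step(R,p,down(-6.5),(.473,-.302,.22)))
```

```text
[ 0.47242039 -0.27548897  0.25493533] [-3.14111114e+00 -6.64954851e-04  1.45419831e+00] [-6.44117514e-01  3.19568423e-01  2.10126042e-03  1.25407995e+00
  3.32169176e-04  1.04327655e+00] 1.975
(array([-26.3,   3.7,  34.9]), array([-0.03, -0.04, -0.18]))
```

>>> carry_out --steps '[{"dx":-0.0263,"dy":0.0037,"dz":0,"wx":0,"wy":0,"wz":0,"fingers":0.085},{"dx":-0.0263,"dy":0.0037,"dz":0.03,"wx":0,"wy":0,"wz":0,"fingers":0.085},{"dx":-0.0263,"dy":0.0037,"dz":0.06,"wx":0,"wy":0,"wz":0,"fingers":0.085},{"dx":-0.0263,"dy":0.0037,"dz":0.09,"wx":0,"wy":0,"wz":0,"fingers":0.085},{"dx":-0.0263,"dy":0.0037,"dz":0.112,"wx":0,"wy":0,"wz":0,"fingers":0.085}]'

```text
t: 2.6
ee_pos: [0.4728, -0.2995, 0.1413]
tool_rot: [-3.139, -0.001, 1.457]
force: [-0.3, 0.3, -0.2]
opening: 0.994
gripper_force: 0.0
```

Run:
```python
from h import *
from station import manip
R,p,o=cur();print(p,o["tool_rot"],o["force"],o["t"])
t=[cv2.resize(manip.read_camera(n)["image"][y:y+90,x:x+120,::-1],None,fx=3.3,fy=3.3) for n,x,y in(("top",360,180),("side",320,190))]
cv2.imwrite("pics/g1.png",np.hstack(t))
```

```text
[ 0.47275664 -0.29954618  0.14128433] [-3.13937938e+00 -1.49577717e-03  1.45725538e+00] [-0.34483402  0.26182559 -0.20837114] 2.6
```

View pics/g1.png

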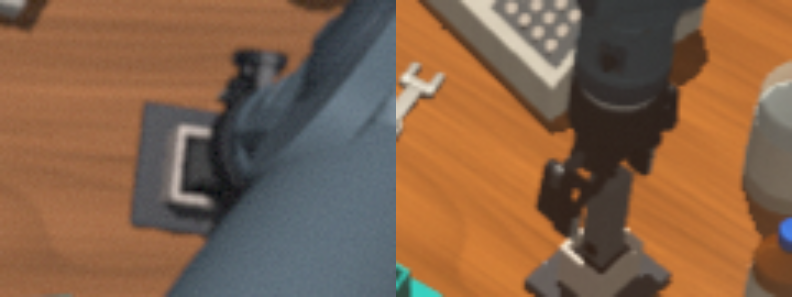

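The side view shows the open fingers straddling the grey grip, seen between them at (600,200), well above the pocket rim. I'll close now.

>>> carry_out --steps '[{"dx":-0.002,"dy":0,"dz":0,"wx":0,"wy":0,"wz":0,"fingers":0.06},{"dx":-0.002,"dy":0,"dz":0,"wx":0,"wy":0,"wz":0,"fingers":0.04},{"dx":-0.002,"dy":0,"dz":0,"wx":0,"wy":0,"wz":0,"fingers":0.02},{"dx":-0.002,"dy":0,"dz":0,"wx":0,"wy":0,"wz":0,"fingers":0.02},{"dx":-0.002,"dy":0,"dz":0,"wx":0,"wy":0,"wz":0,"fingers":0.02}]' --grip_force 80

```text
t: 3.32
ee_pos: [0.4743, -0.3028, 0.1445]
tool_rot: [3.139, 0.001, 1.457]
force: [1.2, 0.2, 5.2]
opening: 0.34
gripper_force: 79.6
```

>>> carry_out --steps '[{"dx":0,"dy":0,"dz":0,"wx":0,"wy":0,"wz":0,"fingers":0.02},{"dx":0,"dy":0,"dz":0,"wx":0,"wy":0,"wz":0,"fingers":0.02},{"dx":0,"dy":0,"dz":0,"wx":0,"wy":0,"wz":0,"fingers":0.02}]'

```text
t: 3.7
ee_pos: [0.4743, -0.3028, 0.1445]
tool_rot: [3.139, 0.001, 1.457]
force: [0.6, -0.4, 5.3]
opening: 0.346
gripper_force: 79.6
```

>>> carry_out --steps '[{"dx":0,"dy":0,"dz":-0.015,"wx":0,"wy":0,"wz":0,"fingers":0.02},{"dx":0,"dy":0,"dz":-0.04,"wx":0,"wy":0,"wz":0,"fingers":0.02},{"dx":0,"dy":0,"dz":-0.07,"wx":0,"wy":0,"wz":0,"fingers":0.02},{"dx":0,"dy":0,"dz":-0.1,"wx":0,"wy":0,"wz":0,"fingers":0.02},{"dx":0,"dy":0,"dz":-0.125,"wx":0,"wy":0,"wz":0,"fingers":0.02}]'

```text
t: 4.32
ee_pos: [0.4731, -0.3019, 0.2698]
tool_rot: [-3.141, -0.0, 1.457]
force: [-0.1, -0.4, -2.1]
opening: 0.339
gripper_force: 79.4
```

>>> carry_out --steps '[{"dx":0,"dy":0,"dz":-0.01,"wx":0,"wy":0,"wz":0,"fingers":0.02},{"dx":0,"dy":0,"dz":-0.01,"wx":0,"wy":0,"wz":0,"fingers":0.02},{"dx":0,"dy":0,"dz":-0.01,"wx":0,"wy":0,"wz":0,"fingers":0.02}]'

```text
t: 4.7
ee_pos: [0.4729, -0.3017, 0.277]
tool_rot: [-3.14, -0.001, 1.457]
force: [0.5, 0.5, -1.8]
opening: 0.336
gripper_force: 79.5
```

Run:
```python
from h import *
from station import manip
R,p,o=cur();print(p,o["tool_rot"],o["joint_positions"],o["opening"],o["force"],o["t"])
n,x,y="side",320,150
c=manip.read_camera(n)
g=p+R[:,2]*.003
for s in(0,.1,.1295,.155): print(s,proj(n,g+R[:,2]*(.1295-s),c))
cv2.imwrite("pics/g2.png",cv2.resize(c["image"][y:y+130,x:x+130,::-1],None,fx=4,fy=4))
# to the tray via mid
W=[((.45,-.02,.29),down(20)),((.44,.20,.29),down(40)),((.452,.345,.27),down(45))]
for q,R1 in W: print(step(R,p,R1,q));R,p=R1,q
```

```text
[ 0.47291694 -0.30174025  0.27696839] [-3.13958917e+00 -1.40357733e-03  1.45739121e+00] [-6.81056264e-01  3.45932861e-01  9.62044333e-02  1.32351180e+00
  1.06268153e-04  1.00314364e+00] 0.33581222574674663 [ 0.47804806  0.45459784 -1.79574875] 4.7
0 [384.28617341 246.8960846 ]
0.1 [387.37833944 224.57693377]
0.1295 [388.36051699 217.48760917]
0.155 [389.23760811 211.15679481]
(array([277.4, -54.7, -12.5]), array([ -0.09,  -0.11, -26.5 ]))
(array([210.2,  65.8,   0. ]), array([  0.,   0., -20.]))
(array([103.4, 102.4,  20. ]), array([ 0.,  0., -5.]))
```

View pics/g2.png

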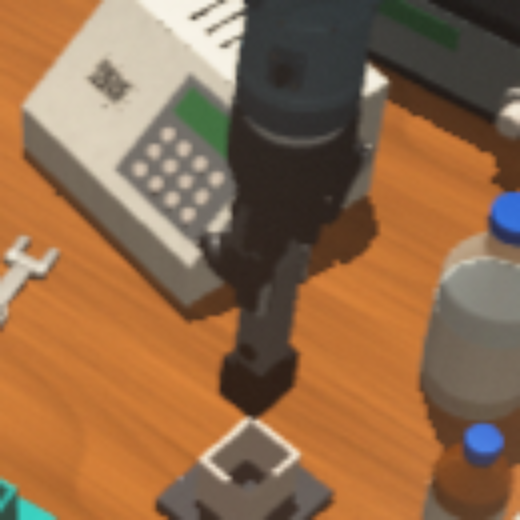

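The side view shows the reader clear of the pocket. Its head bottom is near crop (255,395), matching the predicted window (257,388), so it is held straight. I'll carry it to the tray.

>>> carry_out --steps '[{"dx":0.035,"dy":-0.007,"dz":-0.006,"wx":0,"wy":0,"wz":-3,"fingers":0.02},{"dx":0.09,"dy":-0.018,"dz":-0.0125,"wx":0,"wy":0,"wz":-8,"fingers":0.02},{"dx":0.15,"dy":-0.03,"dz":-0.0125,"wx":0,"wy":0,"wz":-14,"fingers":0.02},{"dx":0.21,"dy":-0.042,"dz":-0.0125,"wx":0,"wy":0,"wz":-20,"fingers":0.02},{"dx":0.265,"dy":-0.053,"dz":-0.0125,"wx":0,"wy":0,"wz":-26,"fingers":0.02}]'

```text
t: 5.38
ee_pos: [0.4497, -0.0309, 0.2899]
tool_rot: [-3.141, -0.001, 1.915]
force: [1.0, 0.3, -1.8]
opening: 0.343
gripper_force: 79.4
```

>>> carry_out --steps '[{"dx":0.05,"dy":0.016,"dz":0,"wx":0,"wy":0,"wz":-5,"fingers":0.02},{"dx":0.1,"dy":0.031,"dz":0,"wx":0,"wy":0,"wz":-10,"fingers":0.02},{"dx":0.15,"dy":0.047,"dz":0,"wx":0,"wy":0,"wz":-15,"fingers":0.02},{"dx":0.19,"dy":0.06,"dz":0,"wx":0,"wy":0,"wz":-19,"fingers":0.02},{"dx":0.21,"dy":0.066,"dz":0,"wx":0,"wy":0,"wz":-20,"fingers":0.02}]'

```text
t: 6.0
ee_pos: [0.4419, 0.189, 0.2898]
tool_rot: [-3.14, -0.001, 2.264]
force: [-0.6, 0.4, -2.4]
opening: 0.343
gripper_force: 79.4
```

Run:
```python
from h import *
R,p,o=cur();print(p,o["tool_rot"],o["opening"])
print(step(R,p,down(45),(.452,.345,.249)))
```

```text
[0.44193314 0.18902271 0.28975132] [-3.14008464e+00 -1.06823148e-03  2.26370025e+00] 0.3432639920748216
(array([113.5, 107.4,  40.7]), array([-0.08, -0.07, -5.3 ]))
```

>>> carry_out --steps '[{"dx":0.03,"dy":0.028,"dz":0.01,"wx":0,"wy":0,"wz":-1,"fingers":0.02},{"dx":0.065,"dy":0.061,"dz":0.022,"wx":0,"wy":0,"wz":-3,"fingers":0.02},{"dx":0.095,"dy":0.09,"dz":0.034,"wx":0,"wy":0,"wz":-5,"fingers":0.02},{"dx":0.11,"dy":0.104,"dz":0.04,"wx":0,"wy":0,"wz":-5,"fingers":0.02},{"dx":0.1135,"dy":0.1074,"dz":0.0407,"wx":0,"wy":0,"wz":-5,"fingers":0.02}]'

```text
t: 6.62
ee_pos: [0.453, 0.3432, 0.2489]
tool_rot: [-3.139, -0.0, 2.348]
force: [0.3, -0.5, -1.2]
opening: 0.341
gripper_force: 79.5
```

Run:
```python
from h import *
from station import manip
R,p,o=cur();print(p,o["tool_rot"],o["opening"])
t=[]
for n,x,y in(("top",110,170),("side",180,110)):
    c=manip.read_camera(n);w=p+R[:,2]*.1325;print(n,"win",proj(n,w,c)-[x,y],"head top",proj(n,p+R[:,2]*.09,c)-[x,y],"label",proj(n,np.array([.452,.345,.036]),c)-[x,y])
    t.append(cv2.resize(c["image"][y:y+100,x:x+100,::-1],None,fx=4,fy=4))
cv2.imwrite("pics/s1.png",np.hstack(t))
print(step(R,p,down(45),(.452,.345,.249)))
```

```text
[0.45296588 0.34316337 0.24892492] [-3.13910947e+00 -1.33479613e-04  2.34827680e+00] 0.34057890674856567
top win [50.24612192 61.02498791] head top [44.10308558 59.89559127] label [59.87409424 63.15213509]
side win [39.49006655 45.87835159] head top [37.24147234 36.43471976] label [42.95106792 62.58573717]
(array([ 2. ,  0.6, -0.1]), array([-0.14, -0.01, -0.45]))
```

View pics/s1.png

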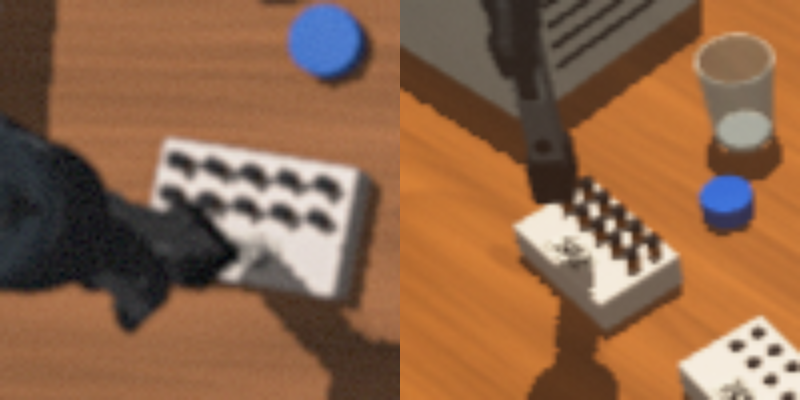

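The side view puts the window end at (550,190) and the label at (570,250), both within a couple of pixels of prediction. I'll hold here.

>>> carry_out --steps '[{"dx":0.001,"dy":0,"dz":0,"wx":0,"wy":0,"wz":0,"fingers":0.02},{"dx":0.001,"dy":0,"dz":0,"wx":0,"wy":0,"wz":0,"fingers":0.02},{"dx":0.001,"dy":0,"dz":0,"wx":0,"wy":0,"wz":0,"fingers":0.02},{"dx":0.001,"dy":0,"dz":0,"wx":0,"wy":0,"wz":0,"fingers":0.02},{"dx":0.001,"dy":0,"dz":0,"wx":0,"wy":0,"wz":0,"fingers":0.02}]'

```text
t: 7.35
ee_pos: [0.4529, 0.3436, 0.2502]
tool_rot: [3.141, 0.0, 2.347]
force: [-0.3, 0.4, -1.5]
opening: 0.339
gripper_force: 79.5
```

>>> carry_out --steps '[{"dx":0,"dy":0,"dz":0,"wx":0,"wy":0,"wz":0,"fingers":0.02},{"dx":0,"dy":0,"dz":0,"wx":0,"wy":0,"wz":0,"fingers":0.02},{"dx":0,"dy":0,"dz":0,"wx":0,"wy":0,"wz":0,"fingers":0.02},{"dx":0,"dy":0,"dz":0,"wx":0,"wy":0,"wz":0,"fingers":0.02},{"dx":0,"dy":0,"dz":0,"wx":0,"wy":0,"wz":0,"fingers":0.02}]'

```text
t: 7.98
ee_pos: [0.4529, 0.3437, 0.2501]
tool_rot: [3.142, -0.0, 2.347]
force: [-0.1, 0.3, -1.6]
opening: 0.345
gripper_force: 79.5
```

>>> carry_out --steps '[{"dx":0,"dy":0,"dz":0,"wx":0,"wy":0,"wz":0,"fingers":0.02},{"dx":0,"dy":0,"dz":0,"wx":0,"wy":0,"wz":0,"fingers":0.02},{"dx":0,"dy":0,"dz":0,"wx":0,"wy":0,"wz":0,"fingers":0.02},{"dx":0,"dy":0,"dz":0,"wx":0,"wy":0,"wz":0,"fingers":0.02},{"dx":0,"dy":0,"dz":0,"wx":0,"wy":0,"wz":0,"fingers":0.02}]'

```text
t: 8.6
ee_pos: [0.4529, 0.3437, 0.2501]
tool_rot: [3.141, -0.0, 2.347]
force: [-0.6, -0.8, -1.7]
opening: 0.345
gripper_force: 79.5
```

```bash
cat >> h.py <<'E'
LAB=np.array([.6828,-.012,.0915])
def panel(dist,yaw=-14,L=LAB):
    a=np.radians(yaw);n=np.array([-np.sin(.7)*np.cos(a),-np.sin(.7)*np.sin(a),np.cos(.7)])
    x=-np.array([-np.sin(a),np.cos(a),0]);z=-n   # tool y up the slope plane
    for s in(1,-1):
        xx=s*np.array([-np.sin(a),np.cos(a),0]);y=np.cross(z,xx)
        if y[0]>0: return np.c_[xx,y,z],L+n*(dist+.1325)
E
python3 - <<'E'
from h import *
R,p,o=cur();print(p,o["t"],o["joint_positions"])
R1,p1=panel(.08);print(R1,p1)
W=[((.42,.25,.30),down(30)),((.45,.04,.32),down(0)),(p1+np.array([-.06,.015,.06]),R1),(p1,R1)]
for q,R1 in W: print(step(R,p,R1,q));R,p=R1,q
E
```

```text
[0.45290215 0.3436822  0.25012273] 8.6 [5.37540728e-01 3.64577803e-01 5.40889502e-02 1.26020318e+00
 5.40447853e-05 1.33168325e+00]
[[ 0.2419219   0.74212311  0.62508167]
 [ 0.97029573 -0.18503207 -0.15585036]
 [ 0.          0.64421769 -0.76484219]] [0.54997015 0.0211182  0.25402896]
(array([-43.8, -89.1, -49.9]), array([ 1.00e-02, -0.00e+00,  1.45e+01]))
(array([-196.9,  -79. ,  -20. ]), array([ 0.,  0., 30.]))
(array([-3.9, 40. ,  6. ]), array([-39.9 ,  -4.9 ,  13.42]))
(array([-0. ,  8.6, 85.7]), array([0., 0., 0.]))
```

>>> carry_out --steps '[{"dx":-0.008,"dy":-0.016,"dz":-0.02,"wx":0,"wy":0,"wz":3,"fingers":0.02},{"dx":-0.02,"dy":-0.04,"dz":-0.035,"wx":0,"wy":0,"wz":7,"fingers":0.02},{"dx":-0.034,"dy":-0.069,"dz":-0.046,"wx":0,"wy":0,"wz":12,"fingers":0.02},{"dx":-0.042,"dy":-0.086,"dz":-0.05,"wx":0,"wy":0,"wz":14.5,"fingers":0.02},{"dx":-0.0438,"dy":-0.0891,"dz":-0.0499,"wx":0,"wy":0,"wz":14.5,"fingers":0.02}]'

```text
t: 9.22
ee_pos: [0.4199, 0.2491, 0.301]
tool_rot: [3.14, -0.0, 2.093]
force: [0.8, 0.1, -1.9]
opening: 0.341
gripper_force: 79.6
```

>>> carry_out --steps '[{"dx":-0.03,"dy":-0.012,"dz":-0.003,"wx":0,"wy":0,"wz":4,"fingers":0.02},{"dx":-0.08,"dy":-0.032,"dz":-0.008,"wx":0,"wy":0,"wz":12,"fingers":0.02},{"dx":-0.135,"dy":-0.054,"dz":-0.014,"wx":0,"wy":0,"wz":20,"fingers":0.02},{"dx":-0.18,"dy":-0.072,"dz":-0.018,"wx":0,"wy":0,"wz":28,"fingers":0.02},{"dx":-0.197,"dy":-0.079,"dz":-0.02,"wx":0,"wy":0,"wz":30,"fingers":0.02}]'

```text
t: 9.85
ee_pos: [0.4508, 0.0379, 0.3198]
tool_rot: [3.141, -0.0, 1.567]
force: [0.1, 0.6, -1.7]
opening: 0.341
gripper_force: 79.5
```

>>> carry_out --steps '[{"dx":0,"dy":0.006,"dz":0.001,"wx":-6,"wy":-0.7,"wz":2,"fingers":0.02},{"dx":-0.001,"dy":0.015,"dz":0.002,"wx":-15,"wy":-1.8,"wz":5,"fingers":0.02},{"dx":-0.002,"dy":0.025,"dz":0.004,"wx":-25,"wy":-3,"wz":8.4,"fingers":0.02},{"dx":-0.003,"dy":0.035,"dz":0.005,"wx":-35,"wy":-4.3,"wz":11.8,"fingers":0.02},{"dx":-0.0039,"dy":0.04,"dz":0.006,"wx":-39.9,"wy":-4.9,"wz":13.4,"fingers":0.02}]'

```text
t: 10.48
ee_pos: [0.4882, 0.0367, 0.3119]
tool_rot: [2.441, -0.0, 1.328]
force: [-0.0, -0.3, -2.1]
opening: 0.338
gripper_force: 80.1
```

Run:
```python
from h import *
R,p,o=cur();print(p,R,o["t"],o["joint_positions"],o["opening"])
R1,p1=panel(.08)
print(step(R,p,R1,p1))
```

```text
[0.4882498  0.03667331 0.31190249] [[ 2.40692235e-01  7.41983495e-01  6.25721776e-01]
 [ 9.70601481e-01 -1.84077259e-01 -1.55075235e-01]
 [ 1.17884949e-04  6.44651887e-01 -7.64476246e-01]] 10.475 [ 0.05856299 -0.31462226 -0.7425149   0.46498708 -0.19262151  1.80438529] 0.33793161371994945
(array([-0.2, 11.4, 85.3]), array([ 0.03, -0.05,  0.05]))
```

>>> carry_out --steps '[{"dx":0,"dy":0.003,"dz":0.015,"wx":0,"wy":0,"wz":0,"fingers":0.02},{"dx":0,"dy":0.006,"dz":0.038,"wx":0,"wy":0,"wz":0,"fingers":0.02},{"dx":0,"dy":0.009,"dz":0.06,"wx":0,"wy":0,"wz":0,"fingers":0.02},{"dx":0,"dy":0.011,"dz":0.076,"wx":0,"wy":0,"wz":0,"fingers":0.02},{"dx":0,"dy":0.011,"dz":0.084,"wx":0,"wy":0,"wz":0,"fingers":0.02}]'

```text
t: 11.1
ee_pos: [0.5506, 0.0211, 0.2551]
tool_rot: [2.444, 0.001, 1.328]
force: [-0.9, 0.7, -2.5]
opening: 0.343
gripper_force: 80.2
```

Run:
```python
from h import *
from station import manip
R,p,o=cur();print(p,o["tool_rot"],o["opening"])
R1,p1=panel(.08);print(step(R,p,R1,p1))
t=[]
for n,x,y in(("top",270,90),("side",295,100)):
    c=manip.read_camera(n);print(n,"win",4*(proj(n,p+R[:,2]*.1325,c)-[x,y]),"grip",4*(proj(n,p,c)-[x,y]),"label",4*(proj(n,LAB,c)-[x,y]))
    t.append(cv2.resize(c["image"][y:y+100,x:x+100,::-1],None,fx=4,fy=4))
cv2.imwrite("pics/f1.png",np.hstack(t))
```

```text
[0.55058894 0.02114893 0.25510044] [2.44444413e+00 5.73767467e-04 1.32765423e+00] 0.34346077681618686
(array([-0.2, -1.1,  0.4]), array([-0.16, -0.02,  0.07]))
top win [131.62613368 271.24798246] grip [ 81.48178958 380.87203299] label [157.79448008 215.37347419]
side win [158.43118757 253.93310057] grip [ 66.70010941 206.18672967] label [207.92003382 280.48944918]
```

View pics/f1.png

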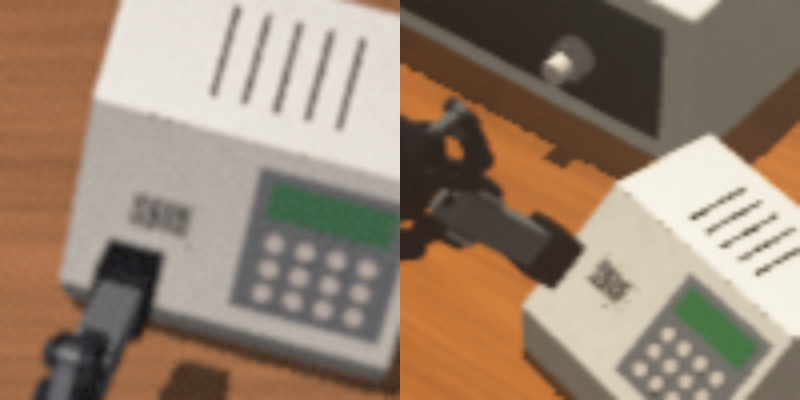

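The top view shows the head end at about (136,246) and the label at (160,214). The side view shows the head end at about (566,262) and the label at (610,281). These agree with prediction to 1–2 px, and the sight line runs square to the slope. I'll settle and hand in.

>>> carry_out --steps '[{"dx":0,"dy":0,"dz":0,"wx":0,"wy":0,"wz":0,"fingers":0.02},{"dx":0,"dy":0,"dz":0,"wx":0,"wy":0,"wz":0,"fingers":0.02},{"dx":0,"dy":0,"dz":0,"wx":0,"wy":0,"wz":0,"fingers":0.02},{"dx":0,"dy":0,"dz":0,"wx":0,"wy":0,"wz":0,"fingers":0.02},{"dx":0,"dy":0,"dz":0,"wx":0,"wy":0,"wz":0,"fingers":0.02}]'

```text
t: 11.82
ee_pos: [0.5508, 0.0209, 0.257]
tool_rot: [2.441, -0.0, 1.327]
force: [-0.1, 0.8, -1.3]
opening: 0.342
gripper_force: 80.2
```

Run:
```python
from h import *
from station import manip
R,p,o=cur();R1,p1=panel(.08);print(p,step(R,p,R1,p1),abs(o["joint_vel"]).max(),o["gripper_force"])
print(manip.finish_job())
```

```text
[0.55077451 0.0209138  0.2569696 ] (array([ 0. , -2.5,  1.7]), array([ 0.01, -0.02,  0.02])) 0.0012692271910758881 80.19477009773254
the job is handed in; nothing more can be done
None
```

The job is handed in with no verdict returned: the reader was drawn from its holder, held about 8 cm over the loaded tray's label for about 2 s, and finished held still, square to the console label from about 8 cm by my measurements.

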